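# Roll two bearings up the drain rack and over their catches

## Task

Two freshly oiled ball bearings stand on edge at the low end of the sloping drain rack. With the tip of a finger push each of them up its own track until it has passed over the spring catch and reached the stop, so that the catch springs up behind it and it cannot roll back. Only roll them along, without lifting or flicking them, and leave the oil can, the low tin, the brush and the spanner where they are.

Things in the scene. Friction and masses are not known exactly. Their poses are not given: they have to be found in the camera images.
- deck: sloping deck of the fixed drain rack. Origin at the low end, midway between the tracks, on the surface the bearings roll on; x up the slope (0.14 rad to the horizontal), y left across it, z square to it. Tracks along x at y = +30 mm (left) and -30 mm (right), 19 mm wide; side walls 16 mm above the rolling surface. Below: a 225 x 136 mm tray. An open carton, 160 mm high, stands 60 mm or more to the right of the right track
- lip (a point): middle of the lip that closes the low end of both tracks, at its upper inner edge: 14 mm above the rolling surface, at x = 10 mm of the deck. A bearing resting on it has its centre at x = 36, z = 31 mm of the deck
- nose_left (a point): top of the left catch's nose while it stands up: x = 125 mm of the deck, 7 mm above the rolling surface. It springs up behind a bearing whose centre is past x = 145 mm; the released bearing settles back on it at x = 145 mm
- nose_right (a point): top of the right catch's nose while it stands up: x = 125 mm of the deck, 7 mm above the rolling surface. It springs up behind a bearing whose centre is past x = 145 mm; the released bearing settles back on it at x = 145 mm
- stop_left (a point): face of the rubber buffer of the left track's stop, at x = 180, z = 31 mm of the deck. A bearing against it has its centre at x = 149 mm. The stop's upright plate is 92 mm wide and its top is 50 mm above the rolling surface
- stop_right (a point): face of the rubber buffer of the right track's stop, at x = 180, z = 31 mm of the deck. A bearing against it has its centre at x = 149 mm. The stop's upright plate is 92 mm wide and its top is 50 mm above the rolling surface
- bearing_left: ball bearing, 62 mm outside diameter, 17 mm wide, bore 25 mm, about 0.23 kg, bright oiled steel with dark shields, on edge in the left track (looking up the slope); at the start it rests on the lip. Origin at its centre, y along its axis, level and across the track. To be pushed, never lifted
- bearing_right: ball bearing, 62 mm outside diameter, 17 mm wide, bore 25 mm, about 0.23 kg, bright oiled steel with dark shields, on edge in the right track (looking up the slope); at the start it rests on the lip. Origin at its centre, y along its axis, level and across the track. To be pushed, never lifted
- catch_left (a joint): spring catch in the left track, rad: 0 = standing up, about 0.3 = pressed level with the floor. A bearing rolling up presses it down (some 3 N along the slope is enough); it springs back by itself behind the bearing, and holds a bearing that rolls back on it
- catch_right (a joint): spring catch in the right track, rad: 0 = standing up, about 0.3 = pressed level with the floor. A bearing rolling up presses it down (some 3 N along the slope is enough); it springs back by itself behind the bearing, and holds a bearing that rolls back on it
- oiler: oil can with a thin bent spout, 68 x 99 x 132 mm high, loose; origin at the centre of its underside; bystander
- low_tin: low round tin with lid, 62 mm across, 42 mm high, loose; origin at the centre of its underside; bystander
- brush: small flat brush with a wooden handle, 150 mm long along its y, 15 mm wide, 9 mm high, lying loose; origin at the centre of its underside; bystander
- spanner: open-ended spanner, 209 mm long along its y, 34 mm wide, 7 mm high, lying loose; origin at the centre of its underside; bystander
Not all that is in view belongs to the job. What is shaped like the bearing_right but yellow is not meant.

How it is judged (in metres and radians):
At the end, for the whole second after the job is handed in: Both bearings stand in their tracks between the raised catch and the stop (centre 142 to 153 mm up the deck, within 5 mm of the rolling surface), at rest, with both catches sprung up (under 0.10 rad) (x of bearing_left in the frame of deck between 0.142 and 0.153 m and z of each of bearing_left, bearing_right in the frame of deck below 0.036 m and linear speed of each of bearing_left, bearing_right below 0.02 m/s and value of joint each of catch_left, catch_right below 0.1 rad and x of bearing_right in the frame of deck between 0.142 and 0.153 m); the robot touches nothing.
It fails at once if a bearing is lifted off its track (more than 10 mm) (z of any of bearing_left, bearing_right in the frame of deck above 0.041 m).
It fails at once if a bearing is flicked or thrown (faster than 0.7 m/s) (linear speed of any of bearing_left, bearing_right above 0.7 m/s).
It fails at once if the oil can, the low tin, the brush or the spanner is moved by more than 20 mm (distance of any of oiler, low_tin, brush, spanner from where it was at the start of the episode above 0.02 m).
It also fails if it takes over 48 s, if anything falls off the work surface, if the arm or the gripper's body presses on something with over 40 N, if the wrist force passes 120 N, or if a joint passes its speed limit or range.

## Robot

A 7-joint arm with a two-finger parallel gripper is mounted at the origin on a cart in front of the work surface, level with it; the furniture and walls round the work are solid. World frame = base frame: x ahead of the robot, y to its left, z up, the work surface at z = 0. Lengths are in mm, angles in rad, forces in N, time in s.
With the tool pointing down it reaches from about 425 to 800 mm from the base axis. Payload 8.3 kg.
Tool frame: the origin (TCP) lies on the centre line of the jaws, within the pads' length; the fingertips stand 19 mm ahead of it and the grasp point (between the pads) is the TCP; z points along the fingers, y is the line along which they close (so a half turn about z gives the same grasp; the last joint's range is limited). The gripper opens to 85 mm and grips with 20 to 120 N. Pads are 22 mm wide; open, the fingers measure 114 mm over their backs; the gripper's body (76 mm by 85 mm) begins 54 mm behind the grasp point. The pads swing forward as they close: fully open they stand 13 mm farther back than shut.
Start: joints at [-1.213, 0.383, 0.016, 1.37, -0.006, 1.388, -0.046], TCP at [255.256, 570.481, 250.279] pointing down, gripper open.
Joint ranges: [-2.95, 2.95], [-0.25, 2.06], [-1.52, 1.56], [0.18, 2.33], [-1.44, 4.58], [0.02, 2.06], [-3.01, 3.01]. Speed limits (rad/s): [2.39, 2.39, 3.01, 3.01, 3.14, 3.14, 3.14].

## Interface

Orientations are given as [roll, pitch, yaw] about the fixed x, y, z axes, in that order (R = Rz(yaw) Ry(pitch) Rx(roll)).
In Python, from cell import env, jaws, ik, optics gives the robot as it stands. Calls block until the motion is done:
- env.move_pose(position, orientation): joint-space move of the TCP to a pose.
- env.move_l(position, rot=None, max_speed=150, stop_force=None): straight line of the TCP; rot=None keeps the orientation; max_speed is the mean speed in mm/s. With stop_force (N) it stops when the force on the tool has changed by that much, and returns True; else False.
- env.movej(angles): joint-space move.
- jaws.let_go() and jaws.gripper_close(f_grip=None): open the fingers fully, or close them until they stop; f_grip is the grip in N (None keeps the last).
- env.wait(seconds).
- ik(position, orientation): joint angles nearest the present ones, or None.
- env.get_state(): the state.
- optics.read_camera(name): name is "scene" or "side" or "wrist"; returns (picture, depth): 420x560x3 uint8, red, green, blue; 420x560 float32, mm along the optical axis (not along the pixel's ray), 0 where there is no reading.
- optics.camera_info(name): a dict with "intrinsics" (3x3 intrinsics, pixels), "camera_from_world" (4x4, takes a point from world to camera coordinates). Camera axes: x right, y down, z forward; pixel columns grow to the right and rows downward; lengths in mm; the calibration is good to about 2 mm. A picture is of the moment at which its call begins: read the wrist's pose just before it. camera_info takes no time and is no camera call; for the wrist camera it gives the pose at the moment of the call.
A pose or a line that the arm cannot do raises env.PlanningError and nothing moves.
- env.hand_in(): hands the job in; it is judged then, once.
The state is a dict: "clock": time; "qpos": joint angles; "dq": joint speeds; "effort": joint torques, N m; "tcp_pos": TCP position; "eef_rot": TCP orientation; "wrist_force": force on the tool from outside, world axes, zero at the start; "ft_torque": the same for the moment, N m; "width": opening from 0.0 (shut) to 1.0 (fully open); "gripper_force": force on a finger pad.
Only numpy, scipy, OpenCV 4.12 (cv2) and the standard library are available. Lean on these libraries where they do the work, as an engineer would, in place of code of your own. Each camera call takes 0.05 s, during which the arm holds its last target. There are 200 camera calls.

## Working session

There is one attempt and no reset: what is moved stays moved. The work goes in short steps, each a Python script; the robot and the scene stay as the last script left them, time stands still between calls to the robot, and variables do not carry over. Pictures are saved under pics/ and viewed, at most 10 in all, crops included, and the job is handed in when it is done.

```bash
mkdir -p pics; ls
python3 - <<'E'
from cell import env,optics
import cv2,numpy as np
for n in ("scene","side"):
    p,d=optics.read_camera(n); cv2.imwrite(f"pics/{n}0.png",p[:,:,::-1]); np.savez(f"{n}0.npz",p=p,d=d,K=optics.camera_info(n)["intrinsics"],T=optics.camera_info(n)["camera_from_world"])
s=env.get_state(); print(s["clock"],s["eef_rot"],s["tcp_pos"])
E
```

```text
pics
0.1 [-3.13977916e+00  4.96493411e-05  2.72085768e+00] [255.09677456 570.10047231 249.33586876]
```

View pics/scene0.png

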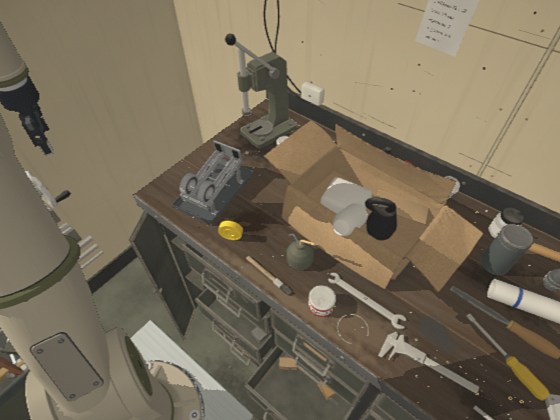

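View pics/side0.png

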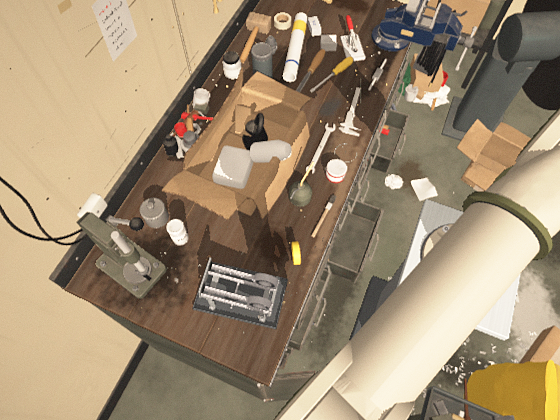

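The rack is at scene px (175–255, 140–220) and side px (190–290, 258–325). The bearings stand at its near end, and the stops are away from the robot. I'll enlarge both crops.

Run:
```python
import cv2,numpy as np
a=cv2.imread("pics/scene0.png")[135:225,165:260]; b=cv2.imread("pics/side0.png")[250:330,185:295]
cv2.imwrite("pics/c1.png",cv2.resize(a,None,fx=6,fy=6,interpolation=cv2.INTER_CUBIC))
cv2.imwrite("pics/c2.png",cv2.resize(b,None,fx=7,fy=7,interpolation=cv2.INTER_CUBIC))
for n in("scene","side"):
    z=np.load(n+"0.npz");T=z["T"];print(n,z["K"][0,0],-T[:3,:3].T@T[:3,3])
```

```text
scene 388.74833580991833 [  54.50892736 -311.27876002  860.16898194]
side 434.46050717112075 [ 304.6615243   598.26562028 1134.40753428]
```

View pics/c1.png

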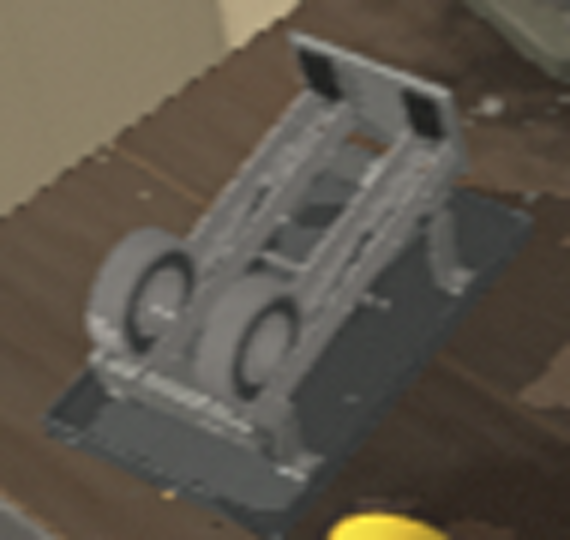

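View pics/c2.png

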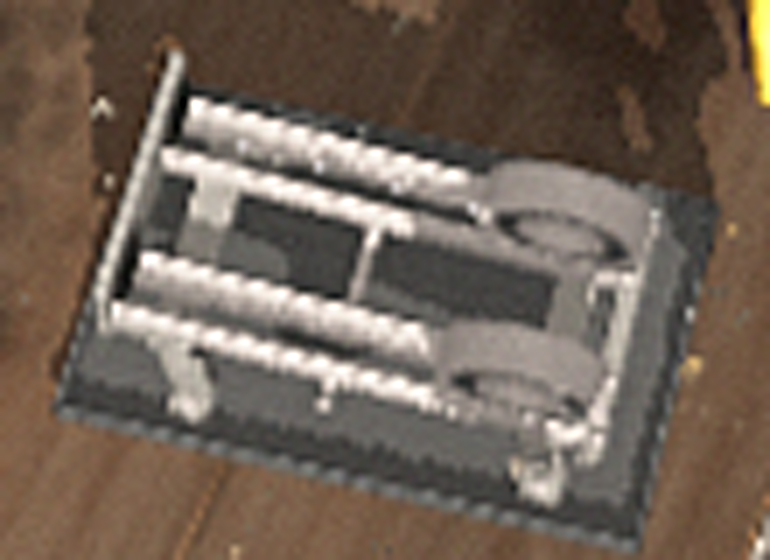

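Right-hand bearing faces show in "scene", left-hand faces in "side". I'll fit the deck pose (x, y, z, yaw) to the points I read.

```bash
cat > fit.py <<'E'
import numpy as np
from scipy.optimize import least_squares
from scipy.spatial.transform import Rotation as R
def proj(K,T,P):
    c=T[:3,:3]@P+T[:3,3]; u=K@c; return u[:2]/u[2]
def deckR(yaw): return (R.from_euler('z',yaw)*R.from_euler('y',-0.14)).as_matrix()
def fit(obs,x0):
    f=lambda v:np.concatenate([proj(K,T,v[:3]+deckR(v[3])@np.array(p,float))-np.array(q) for K,T,p,q in obs])
    r=least_squares(f,x0,loss='soft_l1',x_scale=[100,100,100,1]); return r.x,f(r.x).reshape(-1,2)
E
python3 - <<'E'
import numpy as np
from fit import *
S,D=[np.load(n+"0.npz") for n in("scene","side")]
a=lambda u,v:(165+u/6-.4,135+v/6-.4); b=lambda u,v:(185+u/7-.4,250+v/7-.4)
s=[((36,-38.5,31),a(268,348)),((36,21.5,31),a(165,302)),((182,46,50),a(292,35)),((182,-46,50),a(460,95)),((180,30,31),a(321,75)),((180,-30,31),a(424,113))]
d=[((36,-21.5,31),b(555,243)),((36,38.5,31),b(517,393)),((182,-46,50),b(178,55)),((182,46,50),b(103,300))]
obs=[(S["K"],S["T"],*o) for o in s]+[(D["K"],D["T"],*o) for o in d]
for y in(0,1,-1): 
  v,r=fit(obs,[500,400,50,y]); print(v.round(3)); print(r.round(1).tolist())
E
```

```text
[4.41123e+02 3.10476e+02 3.35220e+01 1.78000e-01]
[[0.7, -0.4], [0.1, -0.4], [-1.0, 0.3], [-2.2, 0.5], [-0.3, 0.2], [-0.2, 0.5], [-0.6, -0.9], [-1.0, 0.4], [0.5, -0.2], [0.0, -0.7]]
[4.41123e+02 3.10476e+02 3.35220e+01 1.78000e-01]
[[0.7, -0.4], [0.1, -0.4], [-1.0, 0.3], [-2.2, 0.5], [-0.3, 0.2], [-0.2, 0.5], [-0.6, -0.9], [-1.0, 0.4], [0.5, -0.2], [0.0, -0.7]]
[4.41123e+02 3.10476e+02 3.35220e+01 1.78000e-01]
[[0.7, -0.4], [0.1, -0.4], [-1.0, 0.3], [-2.2, 0.5], [-0.3, 0.2], [-0.2, 0.5], [-0.6, -0.9], [-1.0, 0.4], [0.5, -0.2], [0.0, -0.7]]
```

Run:
```python
import numpy as np,cv2
from fit import *
from cell import env,optics,jaws,ik
o=np.array([441,310.5,33.5]);M=deckR(.178)
for n in("scene","side"):
    z=np.load(n+"0.npz");v,u=np.mgrid[:420,:560];d=z["d"].ravel()
    P=np.linalg.inv(z["K"])@np.vstack([u.ravel(),v.ravel(),np.ones(d.size)])*d
    W=(z["T"][:3,:3].T@(P-z["T"][:3,3:])).T[d>0]
    for h in(60,100,140,180):
        k=(W[:,2]>h)&(W[:,2]<400); L=(W[k]-o)@M
        L=L[(L[:,0]>-60)&(L[:,0]<200)&(L[:,1]<-45)&(L[:,1]>-250)]
        print(n,h,len(L),np.percentile(L[:,1],[90,98,100]).round() if len(L) else '')
yaw=.178-np.pi
p=o+M@np.array([75,0,0]);p[2]=260
jaws.gripper_close()
env.move_pose(p,[np.pi,0,yaw])
s=env.get_state();i=optics.camera_info("wrist");im,d=optics.read_camera("wrist")
np.savez("w0.npz",d=d,K=i["intrinsics"],T=i["camera_from_world"]);cv2.imwrite("pics/w0.png",im[:,:,::-1])
print(s["clock"],s["qpos"],s["tcp_pos"],s["eef_rot"],s["wrist_force"],s["width"])
for q in[(-30,-25),(75,0),(107,0)]: print(ik(o+M@np.array([*q,30.]),[np.pi,0,yaw]))
```

```text
scene 60 989 [-153. -126.  -45.]
scene 100 758 [-162. -149.  -46.]
scene 140 203 [-152. -147. -144.]
scene 180 0 
side 60 762 [-148. -130.  -46.]
side 100 580 [-155. -145.  -46.]
side 140 196 [-148. -144. -142.]
side 180 0 
2.2083 [-0.70058722  0.34056541  0.11200447  1.40990648 -0.03883031  1.39331672
  1.16208224] [513.21131623 325.06093371 259.91573772] [ 3.14082616e+00 -4.37350269e-04 -2.96220235e+00] [-0.48527816 -0.56557788  0.19171586] 0.004124841848279749
[-0.73314211  0.30272118  0.0838171   1.94270194 -0.03193276  0.89741745
  1.11559509]
[-0.69146138  0.47946625  0.09727379  1.64775345 -0.05270202  1.01693149
  1.17143684]
[-0.67241014  0.53065618  0.10489602  1.55780693 -0.06090751  1.0563276
  1.19694037]
```

View pics/w0.png

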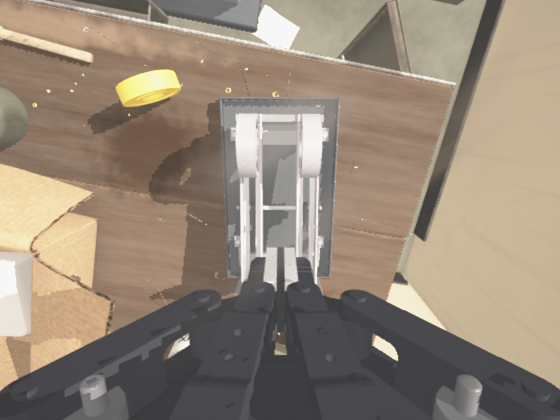

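The wrist view shows the bearings at u 237–259 and 301–323, v ≈113–177, with down-slope at the top. I'll compare that with the predicted outlines.

Run:
```python
import numpy as np,cv2
from fit import *
z=np.load("w0.npz");K,T=z["K"],z["T"];o=np.array([441.1,310.5,33.5]);M=deckR(.178)
im=cv2.imread("pics/w0.png");s=5;x0,y0=200,85
c=cv2.resize(im[y0:y0+115,x0:x0+155],None,fx=s,fy=s,interpolation=cv2.INTER_CUBIC)
for y in(-30,30):
  P=[]
  for f in(-8.5,8.5):
    t=np.linspace(0,2*np.pi,60)
    P+=[proj(K,T,o+M@np.array([36+31*np.cos(a),y+f,31+31*np.sin(a)])) for a in t]
  P=np.array(P);print(P.min(0),P.max(0))
  h=cv2.convexHull(((P+.5-[x0,y0])*s).astype(np.int32));cv2.polylines(c,[h],True,(0,0,255),1)
for p in[(10,-40,14),(10,40,14),(125,30,7),(125,-30,7)]:
  q=proj(K,T,o+M@np.array(p,float));print(p,q);cv2.circle(c,tuple(((q+.5-[x0,y0])*s).astype(int)),4,(0,255,0),1)
cv2.imwrite("pics/w1.png",c)
```

```text
[235.57495981 116.45581053] [259.08003736 180.01758637]
[298.2159175  116.53543642] [321.20934783 180.07756275]
(10, -40, 14) [240.2203489  124.43951544]
(10, 40, 14) [316.99167816 124.53568895]
(125, 30, 7) [305.52822281 231.45968721]
(125, -30, 7) [251.66046522 231.41717209]
```

View pics/w1.png

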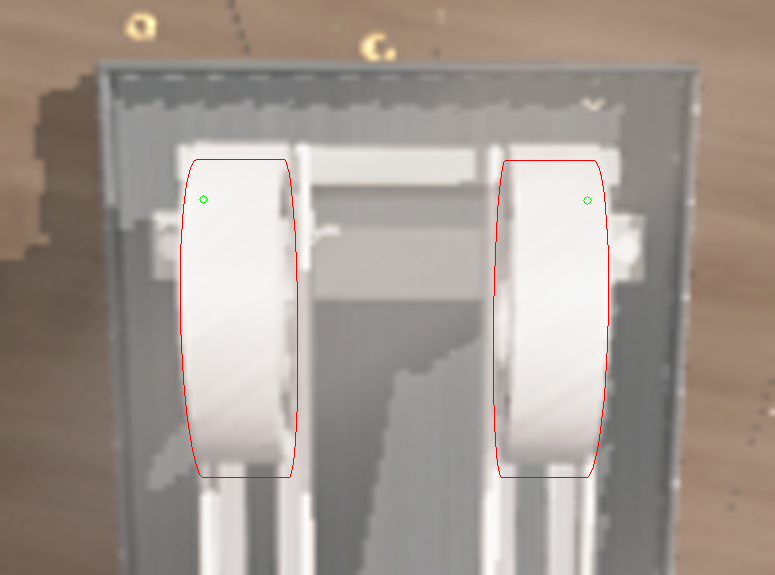

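The prediction agrees to about 3 mm: the bearings lie ~3 mm further down-slope and ~1 mm left. I'll correct for that and push the right one with a force stop.

```bash
cat > push.py <<'E'
import sys,numpy as np,cv2
from fit import *
from cell import env,optics,jaws,ik
M=deckR(.178);o=np.array([441.1,310.5,33.5])+M@np.array([-2.5,.7,0])
rot=(R.from_matrix(M)*R.from_euler('z',np.pi)*R.from_euler('x',np.pi)).as_euler('xyz')
D=lambda *p:o+M@np.array(p,float)
def st(t):
    s=env.get_state();print(t,round(s["clock"],2),((s["tcp_pos"]-o)@M).round(1),s["wrist_force"].round(1))
def push(y,H=40):
    env.move_pose(D(-30,y,130),rot); env.move_l(D(-30,y,H)); st("down")
    for x,v,f in((85,60,20),(113,35,12)):   # x of the finger's centre; bearing centre is 42 ahead
        hit=env.move_l(D(x,y,H),max_speed=v,stop_force=f); st(("push",hit))
        if hit: break
def pic(n):
    im,_=optics.read_camera("side");a=cv2.resize(im[250:330,185:295],None,fx=5,fy=5,interpolation=cv2.INTER_CUBIC)
    cv2.imwrite(n,a[:,:,::-1])
E
python3 - <<'E'
from push import *
print(ik(D(-30,-30,40),rot) is not None, ik(D(113,-30,40),rot) is not None)
push(-30); pic("pics/p1.png")
E
```

```text
True True
down 3.7 [-29.  -29.6  40.6] [ 0.5  0.3 -0.4]
('push', False) 5.77 [ 84.8 -30.   40. ] [-0.7  0.1  0.2]
('push', True) 6.4 [106.1 -30.2  39. ] [-1.1 -0.2 -0.5]
```

View pics/p1.png

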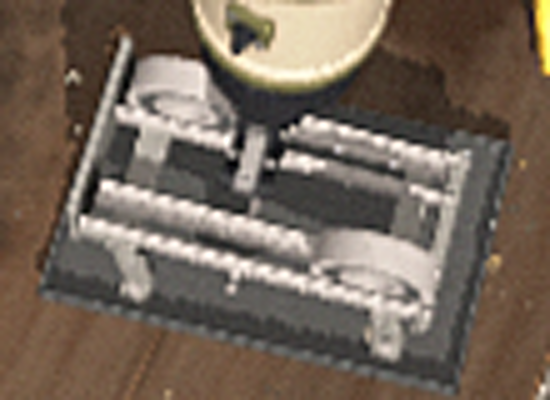

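The right bearing (crop px ~175,95) is up at the stop and the force rose at bearing x ≈148. I'll back off and do the left one.

Run:
```python
from push import *
env.move_l(D(75,-30,40),max_speed=60); env.move_l(D(40,-30,130)); 
push(30)
env.move_l(D(75,30,40),max_speed=60); env.move_l(D(0,30,130)); env.move_pose(D(-20,0,200)+[0,0,30],rot)
st("end"); 
s=env.get_state();i=optics.camera_info("wrist");im,d=optics.read_camera("wrist");
z,_=optics.read_camera("side"); z=cv2.resize(z[250:330,185:295],None,fx=5,fy=5,interpolation=cv2.INTER_CUBIC)
w=cv2.resize(im,(560,420)); c=np.zeros((600,800,3),np.uint8); c[:400,:550]=z; cv2.imwrite("pics/e_side.png",c[:400,:550,::-1]); cv2.imwrite("pics/e_w.png",w[:,:,::-1])
```

```text
down 9.11 [-29.2  29.8  40.4] [-0.2  1.   1.2]
('push', False) 11.18 [84.8 30.1 40. ] [ 0.1 -0.4  0.4]
('push', True) 11.81 [106.3  29.7  39.1] [0.  0.2 0.1]
end 13.91 [-15.2  -0.3 230. ] [-0.   0.5 -0.4]
```

View pics/e_side.png

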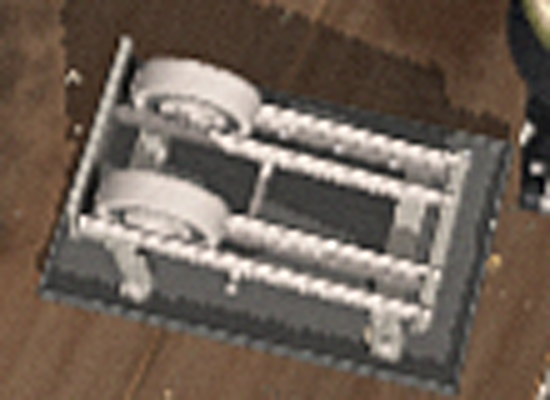

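Both bearings stay at the stops (crop px ~195,98 and ~162,210) with the finger away. On this slope that means the catches are holding them.

```bash
python3 -c "
from cell import env
env.wait(0.5); print(env.hand_in())"
```

```text
the job is handed in; nothing more can be done
None
```

Both bearings were pushed up past their catches to the stops. In the last picture, with the finger clear, they were still there on the slope, and I handed the job in at about 14.5 s; no verdict was returned.

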